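Set up a specimen on the tilt stage

ROBOT

A 6-joint arm with a two-finger parallel gripper is mounted at the origin on the work surface. World frame = base frame: x ahead of the robot, y to its left, z up, the work surface at z = 0. Lengths are in mm, angles in rad, forces in N, time in s.
With the tool pointing down it reaches from about 350 to 925 mm from the base axis. Payload 6.4 kg.
Tool frame: the origin (TCP) lies between the finger pads; the fingertips stand ctrl.nose_length ahead of it and the grasp point (between the pads) lies 3 mm ahead of it (ctrl.nose_length is the distance from the TCP to the fingertips, in mm); z points along the fingers, y is the line along which they close (so a half turn about z gives the same grasp; the last joint's range is limited). The gripper opens to 85 mm and grips with 20 to 120 N. Pads are 22 mm wide; open, the fingers measure 114 mm over their backs; the gripper's body (76 mm by 85 mm) begins 54 mm behind the grasp point. The pads swing forward as they close: fully open they stand 13 mm farther back than shut.
Start: joints at [0.96, 0.245, 1.558, -0, 1.339, -0.174], TCP at [274.976, 588.984, 253.29] pointing down, gripper open.
Joint ranges: [-3.13, 3.13], [-1.02, 2.26], [0.13, 2.54], [-0.95, 4.09], [0.21, 2.88], [-2.74, 2.74]. Speed limits (rad/s): [2.57, 2.57, 3.14, 3.14, 3.14, 3.14].

INTERFACE

Orientations are given as a unit quaternion [w, x, y, z].
In Python, from cell import ctrl gives the robot as it stands. The module is installed in compiled form; this text tells all that it offers.
- The arm moves only by the tool step_arm, never from a script. Its argument "series" is one flat list of numbers, 5 for each row, row after row: the shift along the tool's x, y, z as a fraction of full scale, then the turn about the tool's z as a fraction of full scale, then the closure, from -1 (fully open) to 1 (shut). A call has 1 to 20 rows; each row is the pose to reach, as a shift and turn from the pose commanded when the call began, along the tool's axes at that moment, turning the shorter way round; what a row does not reach only later rows make up. Full scale, the value 1, is 0.4 m for a shift and 180 degrees for a turn. A row lasts 1/10 s, in which the tool goes at most 50 mm and 8.59 degrees, less where a joint would pass 70% of its speed; a pose out of reach is approached as far as the arm can. A call with a number of a shift or a turn outside -1 to 1 is refused whole. A call with a gripper value outside its range is refused whole. The fingers move at their own pace and stop on an object; "force" is the grip in N (left out, the last holds). Time passes only in rows, so rows that repeat a pose let the fingers close. It gives the time, the measured TCP pose, the force, the opening and the grip force at its end, in the units of the state.
- ctrl.get_state(): the state, without advancing time (a new reading comes with each control period).
- ctrl.camera(name): name is "scene" or "side" or "wrist"; returns the picture (480x640x3 uint8, red, green, blue); there is no depth.
- ctrl.camera_info(name): a dict with "mtx" (3x3 intrinsics, pixels), "xyz" and "attitude" of the camera in the world. Camera axes: x right, y down, z forward; pixel columns grow to the right and rows downward; lengths in mm; the calibration is good to about 2 mm. A picture is of the moment at which its call begins: read the wrist's pose just before it. camera_info takes no time and is no camera call; for the wrist camera it gives the pose at the moment of the call.
- ctrl.finish_job(): hands the job in; it is judged then, once.
Trained networks look in the newest picture that a camera, given by its name, has taken for a name from the list of things; names that differ only in an ending like _2 or _b are one class to them, and where a whole thing is asked for, a point or a joint stands for the part that bears it (a point fixed in the world has none). Each returns a list of dicts, best first, with "confidence" (0 to 1); they miss things now and then, are a little off and sometimes report something else, mostly with a low value. They report only what shows in the picture. A call takes as long as a camera call. They do not tell look-alikes from the thing itself.
- ctrl.cut_out(camera, target): "region" (480x640 bool, what is visible of it) and "location" ([column, row] in pixels, amid what is visible of it).
The state is a dict: "t": time; "qpos": joint angles; "dq": joint speeds; "effort": joint torques, N m; "eef_pos": TCP position; "tcp_rot": TCP orientation; "ft_force": force on the tool from outside, world axes, zero at the start; "torque": the same for the moment, N m; "finger_gap": finger opening in mm; "grip_force": force on a finger pad.
Only numpy, scipy, OpenCV 4.12 (cv2) and the standard library are available. Lean on these libraries where they do the work, as an engineer would, in place of code of your own. Each camera call takes 0.05 s, during which the arm holds its last target. There are 200 camera calls.

TASK

Get the blue specimen ready for viewing on the tilt stage: the black carrier must lie flat on the narrow sloping bed, centred across it, square to it and with its lower end resting against the orange lip, and the blue mount must be pressed fully down into the carrier's square recess so that its metal base is flush. Leave the amber mount, the jar and the dish where they are.

Things in the scene. Friction and masses are not known exactly. Their poses are not given: they have to be found in the camera images.
- stage_bed: Fixed aluminium bed of the tilt stage: strip 36 wide, 100 long, 8 thick (mm), sloping 15 deg (0.26 rad); sides open, narrower than the carrier. Orange lip (8 high, 8 thick) closes its low end, nearest the robot. Origin: on the upper face, mid-width, at the lip's inner face, ~85 mm up. x up the slope, y across, z out of the face. Carrier origin when placed: x 50, y 0, z 0 mm here.
- stage: Fixed foot of the tilt stage: black plate 100 x 90 x 12 mm on the table with one stem, 28 mm thick, up to the bed at 80 mm. Origin: centre of its underside, below the middle of the bed; x points along the bed, away from the lip; z up.
- carrier: Loose black plate 100 x 56 x 16 mm, 160 g, white line near each end, flat on the table at first. Origin: centre of underside; x lengthwise, z up. Mid-top: square recess 39 x 39 mm, 10 mm deep (floor 6 mm above the underside), white floor, 2 mm chamfer. Either end may go against the lip. Grip across its 56 mm width: these sides are free on the bed too.
- blue_mount: Loose mount: brass base 36 x 36 x 10 mm, blue resin block 24 x 24 x 14 mm centred on it (24 mm tall in all), 50 g, on the table. Origin: centre of underside; z up, x and y along the sides. Fits the recess in any quarter turn, base down; home, its origin is 6 mm above the carrier's underside and the block stands 14 mm proud. Grip it by the block.
- amber_mount: Bystander: the same mount with an amber resin block instead of a blue one, same sizes and origin; not to be used or moved.
- jar: Bystander: small jar with a red lid, 52 mm across, 75 mm tall, origin at the centre of its underside.
- dish: Bystander: shallow glass dish, 84 mm across, 16 mm tall, origin at the centre of its underside.
Things that resemble listed ones, but are neither listed nor needed, are in the scene too. Of the things like the stage, leave any that is red; of the rest the larger one is meant.

How it is judged:
By the outcome, as a careful person would: the job done as asked, in the order asked, and still so for the second after the job is handed in, with the robot touching nothing.
It also fails if it takes over 61 s, if anything falls off the work surface, if the arm or the gripper's body presses on something with over 40 N, if the wrist force passes 120 N, or if a joint passes its speed limit or range.

## Working session

There is one attempt and no reset: what is moved stays moved. The work goes in short steps, Python scripts to look and compute and a tool call to move; the robot and the scene stay as the last step left them, time stands still between calls to the robot, and variables do not carry over. Pictures are saved under pics/ and viewed, at most 14 in all, crops included, and the job is handed in when it is done.

Besides the shell and the picture viewer there is one more tool, called as name(argument=value, ...) on one line, values as JSON. step_arm: Moves the arm, as the interface text tells. Its arguments: {"type":"object","properties":{"series":{"type":"array"},"force":{"type":"number"}},"required":["series"]}

```bash
mkdir -p pics
cat > h.py <<'E'
import numpy as np, cv2
from scipy.spatial.transform import Rotation as R
from cell import ctrl
def rot(a):
    a=np.array(a,float)
    return a if a.shape==(3,3) else R.from_quat(np.roll(a,-1)).as_matrix()
def ray(info,p,z):
    K=np.array(info["mtx"]);M=rot(info["attitude"]);o=np.array(info["xyz"],float)
    d=M@np.linalg.inv(K)@np.array([p[0],p[1],1.]);return o+d*(z-o[2])/d[2]
def proj(info,P):
    K=np.array(info["mtx"]);M=rot(info["attitude"]);o=np.array(info["xyz"],float)
    q=K@(M.T@(np.array(P,float)-o));return q[:2]/q[2]
def save(n,im): cv2.imwrite(f"pics/{n}.png",im[:,:,::-1])
E
python3 - <<'E'
from h import *
np.set_printoptions(precision=1,suppress=True)
s=ctrl.get_state();print(s["t"],s["eef_pos"],s["tcp_rot"],ctrl.nose_length)
ims=[]
for c in("scene","side"):
    im=ctrl.camera(c);ims.append(im);i=ctrl.camera_info(c);print(c,i)
    for t,z in(("stage_bed",95),("stage",6),("carrier",16),("blue_mount",24),("amber_mount",24),("jar",40),("dish",10)):
        for d in ctrl.cut_out(c,t):
            print(t,round(d["confidence"],2),np.round(d["location"]),d["region"].sum(),ray(i,d["location"],z))
save("scene",ims[0]);save("side",ims[1])
E
```

```text
0.0 [274.7 588.6 252.2] [-0.   0.2  1.  -0. ] 22.0
scene {'mtx': array([[493.7,   0. , 321.5],
       [  0. , 493.7, 232. ],
       [  0. ,   0. ,   1. ]]), 'xyz': array([1134.2,  730.8,  687.9]), 'attitude': array([-0.1,  0.3,  0.8, -0.4])}
stage_bed 0.89 [416. 320.] 1208 [666.7 384.6  95. ]
stage_bed 0.65 [364. 261.] 824 [632.9 220.6  95. ]
stage_bed 0.51 [408. 235.] 377 [507.4 214.7  95. ]
stage 0.9 [405. 251.] 917 [462.2 175.8   6. ]
stage 0.86 [367. 290.] 2782 [611.9 215.1   6. ]
stage 0.72 [269. 285.] 904 [760.1  81.9   6. ]
stage 0.57 [408. 354.] 3920 [666.1 379.6   6. ]
blue_mount 0.78 [300. 244.] 250 [642.7  30.7  24. ]
amber_mount 0.7 [359. 222.] 233 [487.7  49.3  24. ]
jar 0.86 [219. 243.] 830 [791.5 -59.7  40. ]
dish 0.77 [269. 285.] 957 [761.4  86.5  10. ]
side {'mtx': array([[467.1,   0. , 320.1],
       [  0. , 467.1, 237. ],
       [  0. ,   0. ,   1. ]]), 'xyz': array([545.5, 569. , 599.3]), 'attitude': array([ 0. , -0.1,  0.9, -0.4])}
stage_bed 0.94 [311. 323.] 2309 [620.9 227.   95. ]
stage_bed 0.82 [243. 444.] 3740 [665.5 390.   95. ]
stage_bed 0.64 [422. 325.] 1090 [480.3 208.8  95. ]
stage 0.94 [309. 345.] 5642 [630.4 206.2   6. ]
stage 0.86 [414. 340.] 3089 [478.7 174.3   6. ]
stage 0.73 [236. 449.] 5406 [693.1 365.    6. ]
carrier 0.93 [365. 174.] 1185 [ 586.3 -200.4   16. ]
blue_mount 0.74 [318. 247.] 418 [646.3  24.3  24. ]
amber_mount 0.73 [423. 266.] 473 [470.4  43.1  24. ]
jar 0.87 [250. 198.] 1129 [790.5 -66.7  40. ]
dish 0.58 [241. 277.] 1483 [764.1  97.3  10. ]
dish 0.15 [306. 345.] 5752 [634.  208.8  10. ]
```

View pics/scene.png

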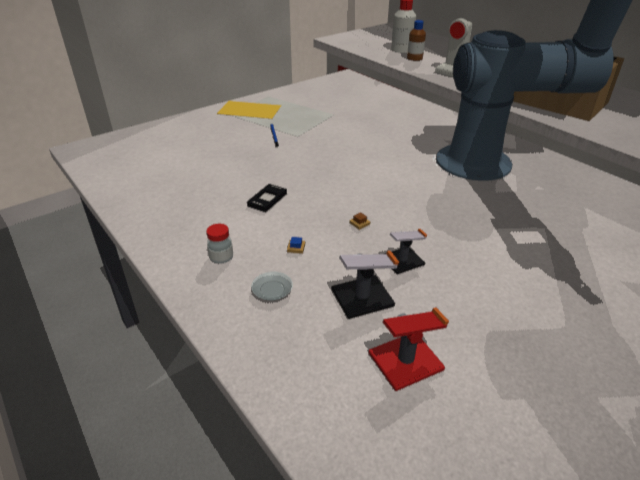

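View pics/side.png

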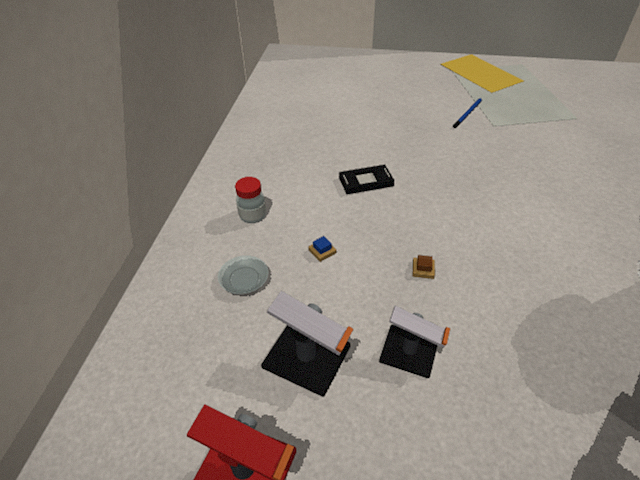

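Candidates for the stage (side view): red at (243,444), excluded because it is red; small black/aluminium at (414,340); larger black/aluminium at (309,345). The third fits: it's the larger non-red one, with its orange lip at (345,338). The carrier is at (366,179), blue mount at (321,247) and amber mount at (424,266).

```bash
cat >> h.py <<'E'
from scipy.optimize import minimize
def box(x0,x1,y0,y1,z0,z1): return np.array([[x,y,z] for x in(x0,x1) for y in(y0,y1) for z in(z0,z1)],float)
TL=R.from_euler('y',-15,degrees=True).as_matrix()
BED=[box(0,100,-18,18,-8,0)@TL.T+[0,0,85], box(-8,0,-18,18,-8,8)@TL.T+[0,0,85]]
CAR=[box(-50,50,-28,28,0,16)]
MNT=[box(-18,18,-18,18,0,10),box(-12,12,-12,12,10,24)]
def mask(info,boxes,p,s=4):
    m=np.zeros((480,640),np.uint8);r=R.from_euler('z',p[2]).as_matrix()
    for b in boxes:
        q=np.array([proj(info,r@v+[p[0],p[1],0]) for v in b])
        if not np.isfinite(q).all(): continue
        cv2.fillConvexPoly(m,cv2.convexHull(np.int32(np.clip(np.round(q*16),-1e6,1e6))),1,shift=4)
    return m>0
def fit(obs,boxes,p0):
    def c(v):
        p=[v[0],v[1],v[2]/100];t=0
        for info,reg in obs:
            m=mask(info,boxes,p);t-=(m&reg).sum()/max(1,(m|reg).sum())
        return t/len(obs)
    best=None
    for y0 in p0[2]:
        v=np.array([p0[0],p0[1],y0*100])
        S=np.vstack([v,v+[15,0,0],v+[0,15,0],v+[0,0,25]])
        r=minimize(c,v,method='Nelder-Mead',options=dict(initial_simplex=S,xatol=.2,fatol=1e-4))
        if best is None or r.fun<best.fun:best=r
    return [best.x[0],best.x[1],best.x[2]/100],-best.fun
E
python3 - <<'E'
from h import *
ims={c:ctrl.camera(c) for c in("scene","side")};I={c:ctrl.camera_info(c) for c in ims}
def near(c,t,px):
    L=[d for d in ctrl.cut_out(c,t) if np.hypot(*(np.array(d["location"])-px))<25]
    return (I[c],L[0]["region"]) if L else None
for t,B,ps,pc,p0 in(("stage_bed",BED,(311,323),(364,261),(600,180,(-.5,.2,.8,1.2))),("carrier",CAR,(365,175),(267,197),(586,-200,(-.6,0,.6,1.2))),("blue_mount",MNT,(318,247),(300,244),(645,27,(0,.4,.8,1.2)))):
    o=[near("side",t,ps),near("scene",t,pc)]
    o=[x for x in o if x]
    print(t,len(o),*[(np.round(fit(z,B,p0)[0],2),round(fit(z,B,p0)[1],2)) for z in ([o]+([[x] for x in o] if len(o)>1 else []))])
im=ims["side"][150:400,210:480];save("crop",cv2.resize(im,None,fx=2.4,fy=2.4,interpolation=cv2.INTER_CUBIC))
E
```

```text
stage_bed 1 (array([ 5.8119e+02,  2.3702e+02, -2.7000e-01]), np.float64(0.9))
carrier 2 (array([ 5.8315e+02, -1.9628e+02,  4.2000e-01]), np.float64(0.93)) (array([ 5.8436e+02, -1.9699e+02,  4.0000e-01]), np.float64(0.95)) (array([ 5.8330e+02, -1.9469e+02,  3.9000e-01]), np.float64(0.93))
blue_mount 2 (array([642.23,  11.6 ,   0.79]), np.float64(0.83)) (array([642.47,  12.09,   0.82]), np.float64(0.96)) (array([642.37,  13.39,   0.93]), np.float64(0.77))
```

View pics/crop.png

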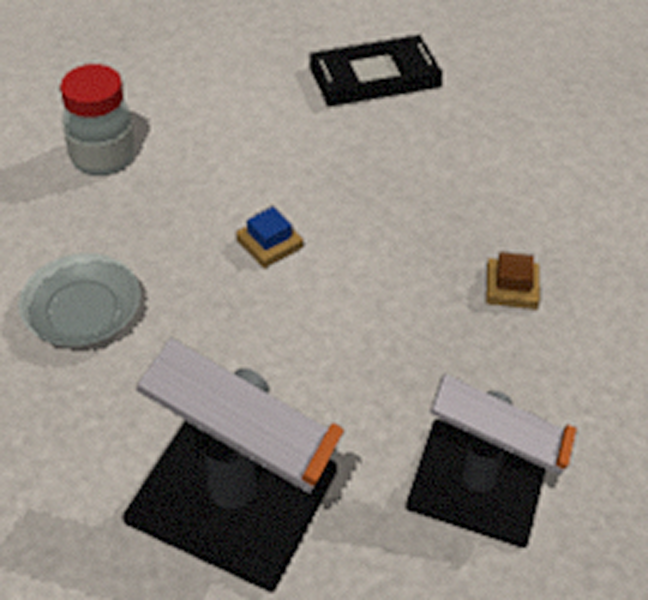

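The crop confirms it: the larger non-red stage is at crop (240,430), with its lip at (323,453). The carrier is at (375,70) and the blue mount at (270,235). Next I'll go above the mount.

```bash
cat >> h.py <<'E'
def go(target,close_ang,mod=np.pi):
    """fractions to bring TCP to target with tool y at world angle close_ang (mod)"""
    s=ctrl.get_state();M=rot(s["tcp_rot"]);p=np.array(s["eef_pos"])
    d=M.T@(np.array(target)-p)/400
    cur=np.arctan2(M[1,1],M[0,1]);sg=np.sign(M[2,2])
    e=(close_ang-cur+mod/2)%mod-mod/2
    print("t",round(s["t"],2),"pos",np.round(p,1),"tilt z",np.round(M[:,2],3),"yang",round(cur,3),"q6",round(s["qpos"][5],2),"| frac",np.round(d,4),"turn",round(sg*e/np.pi,4),"deg",round(np.degrees(e),1),"gap",round(s["finger_gap"],1))
E
python3 - <<'E'
from h import *
s=ctrl.get_state();i=ctrl.camera_info("wrist");M=rot(s["tcp_rot"])
print(M.T@(np.array(i["xyz"])-s["eef_pos"]),M.T@rot(i["attitude"]),i["mtx"][0])
go([642,12,220],0.80,np.pi/2)
E
```

```text
[  83.31475355   -0.6864131  -120.14648578] [[-6.86387819e-04 -9.46387991e-01 -3.23031420e-01]
 [ 9.99999288e-01 -3.34312085e-04 -1.14539443e-03]
 [ 9.75994223e-04 -3.23031977e-01  9.46387547e-01]] [345.86157259   0.         320.48444017]
t 1.2 pos [275.  589.  253.3] tilt z [-0. -0. -1.] yang 1.134 q6 -0.17 | frac [-1.4416 -0.9189  0.0832] turn 0.1063 deg -19.1 gap 85.4
```

step_arm(series=[-0.96, -0.61, 0.05, 0.1063, -1, -0.96, -0.61, 0.05, 0.1063, -1, -0.96, -0.61, 0.05, 0.1063, -1, -0.96, -0.61, 0.05, 0.1063, -1, -0.96, -0.61, 0.05, 0.1063, -1, -0.96, -0.61, 0.05, 0.1063, -1, -0.96, -0.61, 0.05, 0.1063, -1, -0.96, -0.61, 0.05, 0.1063, -1, -0.96, -0.61, 0.05, 0.1063, -1, -0.96, -0.61, 0.05, 0.1063, -1])

```text
t: 2.2
eef_pos: [522.0, 201.3, 233.4]
tcp_rot: [0.001, 0.379, 0.926, -0.0]
ft_force: [-1.1, -0.1, 0.8]
finger_gap: 85.4
grip_force: 0.0
```

Run:
```python
from h import *
go([642,12,200],0.80,np.pi/2)
```

```text
t 2.2 pos [522.  201.3 233.4] tilt z [ 0.001 -0.001 -1.   ] yang 0.794 q6 -0.63 | frac [-0.5455 -0.1272  0.0841] turn -0.0019 deg 0.3 gap 85.4
```

step_arm(series=[-0.545, -0.127, 0.084, 0, -1, -0.545, -0.127, 0.084, 0, -1, -0.545, -0.127, 0.084, 0, -1, -0.545, -0.127, 0.084, 0, -1, -0.545, -0.127, 0.084, 0, -1, -0.545, -0.127, 0.084, 0, -1])

```text
t: 2.8
eef_pos: [641.7, 14.6, 198.8]
tcp_rot: [-0.0, 0.378, 0.926, -0.0]
ft_force: [0.0, 0.7, 0.1]
finger_gap: 85.1
grip_force: 0.0
```

Run:
```python
from h import *
im=ctrl.camera("wrist");i=ctrl.camera_info("wrist")
for d in ctrl.cut_out("wrist","blue_mount"):
    print(d["confidence"],d["location"],d["region"].sum(),fit([(i,d["region"])],MNT,(642,12,(.6,.9))))
hsv=cv2.cvtColor(im,cv2.COLOR_RGB2HSV);b=cv2.inRange(hsv,(100,120,30),(130,255,255))
n,l,st,ce=cv2.connectedComponentsWithStats(b);k=1+st[1:,4].argmax();print(st[k],fit([(i,l==k)],[MNT[1]],(642,12,(.6,.9))))
go([642,12,34],0.80,np.pi/2)
save("w1",im)
```

```text
0.63 [322.4, 213.3] 1473 ([np.float64(640.7057419898655), np.float64(13.995905325355647), np.float64(0.7430975944782634)], np.float64(0.9070197044334976))
[307 204  26  28 680] ([np.float64(640.3545093002015), np.float64(14.800453001497697), np.float64(0.8049963941907575)], np.float64(0.8192771084337349))
t 2.9 pos [640.5  17.6 199.5] tilt z [-0.001  0.001 -1.   ] yang 0.8 q6 -0.95 | frac [-0.0128 -0.0074  0.4136] turn -0.0001 deg 0.0 gap 85.6
```

View pics/w1.png

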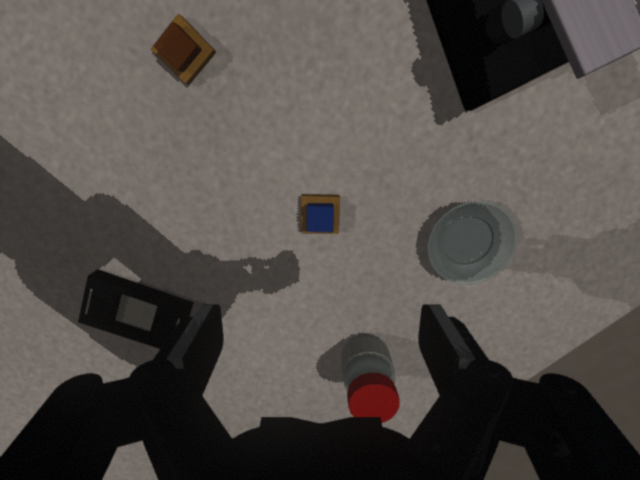

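The wrist view shows the blue mount at (320,214), square to the image and so to the fingers. The amber mount is at (183,48), the carrier at (135,312), the dish at (468,240) and the jar at (370,380), all clear of the descent.

step_arm(series=[-0.006, -0.006, 0.34, 0, -1, -0.006, -0.006, 0.34, 0, -1, -0.006, -0.006, 0.34, 0, -1, -0.006, -0.006, 0.34, 0, -1, -0.006, -0.006, 0.34, 0, -1])

```text
t: 3.4
eef_pos: [640.7, 15.1, 64.6]
tcp_rot: [0.0, 0.375, 0.927, 0.0]
ft_force: [0.1, 0.9, 1.0]
finger_gap: 85.6
grip_force: 0.0
```

Run:
```python
from h import *
im=ctrl.camera("wrist");i=ctrl.camera_info("wrist")
for d in ctrl.cut_out("wrist","blue_mount"):
    print(d["confidence"],d["location"],d["region"].sum(),fit([(i,d["region"])],MNT,(641,14,(.7,.9))))
hsv=cv2.cvtColor(im,cv2.COLOR_RGB2HSV);b=cv2.inRange(hsv,(100,120,30),(130,255,255))
n,l,st,ce=cv2.connectedComponentsWithStats(b);k=1+st[1:,4].argmax();print(st[k],fit([(i,l==k)],[MNT[1]],(642,12,(.7,.9))))
go([640.7,14.2,35],0.80,np.pi/2);print(ctrl.nose_length)
```

```text
0.58 [320.9, 279.9] 4196 ([np.float64(644.0603322882907), np.float64(10.890882592968605), np.float64(0.7682532829440726)], np.float64(0.95973461450469))
[ 297  263   46   48 2027] ([np.float64(644.2615935575421), np.float64(10.81214648976158), np.float64(0.8152152006829495)], np.float64(0.8417774086378738))
t 3.5 pos [642.8  14.3  67.2] tilt z [ 0.005 -0.001 -1.   ] yang 0.801 q6 -0.96 | frac [ 0.004  -0.004   0.0804] turn 0.0004 deg -0.1 gap 85.8
22.0
```

step_arm(series=[-0.008, -0.003, 0.078, 0, -1, -0.008, -0.003, 0.078, 0, -1, -0.008, -0.003, 0.078, 0, 1, -0.008, -0.003, 0.078, 0, 1, -0.008, -0.003, 0.078, 0, 1, -0.008, -0.003, 0.078, 0, 1, -0.008, -0.003, 0.078, 0, 1, -0.008, -0.003, 0.078, 0, 1], force=40)

```text
t: 4.3
eef_pos: [643.0, 10.6, 33.7]
tcp_rot: [0.001, 0.376, 0.927, 0.0]
ft_force: [-1.3, -0.2, 6.1]
finger_gap: 22.7
grip_force: 40.1
```

step_arm(series=[0, 0, -0.25, 0, 1, 0, 0, -0.25, 0, 1, 0, 0, -0.25, 0, 1])

```text
t: 4.6
eef_pos: [647.0, 10.0, 140.9]
tcp_rot: [0.007, 0.376, 0.927, 0.002]
ft_force: [1.0, -0.4, 0.9]
finger_gap: 22.8
grip_force: 39.6
```

Run:
```python
from h import *
go([584,-197,150],0.40,np.pi/2)
```

```text
t 4.6 pos [647.   10.  140.9] tilt z [ 0.014 -0.002 -1.   ] yang 0.8 q6 -0.96 | frac [-0.2477 -0.4809 -0.0238] turn 0.1274 deg -22.9 gap 22.8
```

step_arm(series=[-0.25, -0.48, -0.03, 0.127, 1, -0.25, -0.48, -0.03, 0.127, 1, -0.25, -0.48, -0.03, 0.127, 1, -0.25, -0.48, -0.03, 0.127, 1, -0.25, -0.48, -0.03, 0.127, 1, -0.25, -0.48, -0.03, 0.127, 1, -0.25, -0.48, -0.03, 0.127, 1])

```text
t: 5.3
eef_pos: [580.0, -196.1, 143.8]
tcp_rot: [-0.001, 0.552, 0.834, 0.0]
ft_force: [0.3, 0.1, -0.6]
finger_gap: 23.0
grip_force: 39.7
```

Run:
```python
from h import *
im=ctrl.camera("wrist");i=ctrl.camera_info("wrist")
for d in ctrl.cut_out("wrist","carrier"):
    print(d["confidence"],d["location"],d["region"].sum(),fit([(i,d["region"])],CAR,(584,-197,(.3,.5))))
go([584,-197,60],0.40,np.pi/2)
s=ctrl.get_state();print(proj(i,np.array(s["eef_pos"])+[0,0,-12]))
save("w2",im)
```

```text
0.67 [325.2, 223.8] 9055 ([np.float64(583.5128656086862), np.float64(-194.36679359974744), np.float64(0.4024600290988794)], np.float64(0.9054094590540946))
t 5.4 pos [ 580.3 -195.2  143.9] tilt z [-0.001  0.001 -1.   ] yang 0.403 q6 -0.91 | frac [-0.008   0.0067  0.2098] turn 0.0009 deg -0.2 gap 23.1
[322.55078544 317.28613863]
```

View pics/w2.png

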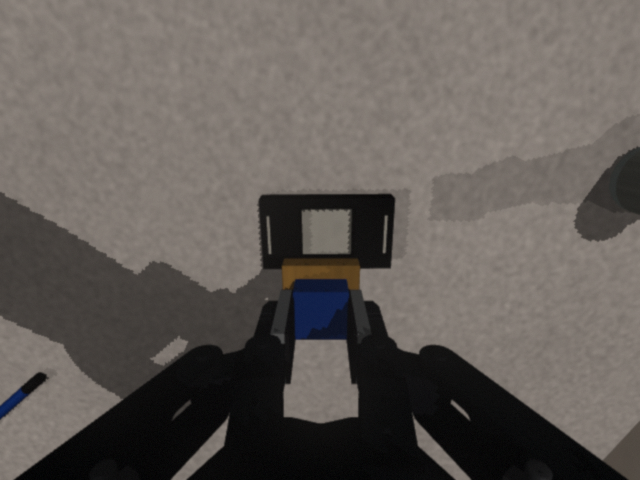

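Lateral check: the recess is at about (327,232), and the held mount's base spans columns 282–359, centred on 320.5. I'll measure both in the tool frame.

```bash
cat >> h.py <<'E'
# wrist camera in the tool frame (measured at start)
WM=R.from_euler('x',0).as_matrix()
C0=np.array([83.3,-0.5,-120.1]);CA=np.array([[0,-.9464,-.3230],[1,0,0],[0,-.3230,.9464]])
def tray(K,p,zt):
    d=CA@np.linalg.inv(K)@np.array([p[0],p[1],1.]);return C0+d*(zt-C0[2])/d[2]
E
python3 - <<'E'
from h import *
im=cv2.imread("pics/w2.png")[:,:,::-1].copy();K=np.array(ctrl.camera_info("wrist")["mtx"])
hsv=cv2.cvtColor(im,cv2.COLOR_RGB2HSV)
def rect(m):
    m=m.astype(np.uint8);n,l,st,ce=cv2.connectedComponentsWithStats(m,connectivity=4);k=1+st[1:,4].argmax();print(st[k]);return l==k
w=np.zeros((480,640),bool);w[203:257,297:357]=(im[203:257,297:357].mean(2)>90)
r=rect(w);ys,xs=np.nonzero(r)
for y in(212,220,232,244,252):
    c=np.nonzero(r[y])[0];print(y,c.min(),c.max())
print("col327",np.nonzero(r[:,327])[0][[0,-1]], "px",im[225:272,327].mean(1).astype(int))
print("white at",[im[y,327] for y in(215,240)])
b=cv2.inRange(hsv,(8,90,40),(30,255,255))>0;b[:250]=0;b[300:]=0
b=rect(b)
for y in(260,263,266,270,275,280):
    c=np.nonzero(b[y])[0];print(y,(c.min(),c.max()) if len(c) else None, im[y,320])
bl=rect(cv2.inRange(hsv,(100,120,30),(130,255,255)))
print("rows blue col321",np.nonzero(bl[:,321])[0][[0,-1]])
for zt in(33.7,23.7): print(zt,tray(K,(320,258),zt),tray(K,(282,262),zt),tray(K,(359,262),zt))
zt=143.9-6
for p in((303,209),(351,209),(303,255),(351,255)):print(p,tray(K,p,zt),tray(K,p,zt-10))
E
```

```text
[ 303  210   47   44 1929]
212 303 348
220 303 348
232 303 347
244 304 348
252 304 347
col327 [210 252] px [115 114 115 113 115 113 114 115 114 115 115 116 115 114 116 116 115 117
 116 115 116 116 116 116 114 115 112 106  88  40  16  11  19  28  36  39
  37  41  41  41  48  59  63  66  69  70  70]
white at [array([121, 116, 108], dtype=uint8), array([122, 117, 109], dtype=uint8)]
[ 281  259   80   31 1799]
260 (np.int64(284), np.int64(357)) [53 41 22]
263 (np.int64(283), np.int64(358)) [55 41 22]
266 (np.int64(281), np.int64(359)) [92 67 31]
270 (np.int64(282), np.int64(359)) [103  73  35]
275 (np.int64(282), np.int64(359)) [91 65 32]
280 (np.int64(282), np.int64(358)) [16 23 45]
[ 292  280   58   59 3135]
rows blue col321 [280 338]
33.7 [19.86604702 -0.73257555 33.7       ] [ 17.78438747 -19.05086413  33.7       ] [17.78438747 18.06586492 33.7       ]
23.7 [23.99049129 -0.7174536  23.7       ] [ 22.04418022 -17.84469611  23.7       ] [22.04418022 16.85872155 23.7       ]
(303, 209) [ 17.48795067 -13.91825707 137.9       ] [ 20.03880529 -13.39816958 127.9       ]
(351, 209) [ 17.48795067  22.91885828 137.9       ] [ 20.03880529  22.01115059 127.9       ]
(303, 255) [-20.51009789 -14.53871506 137.9       ] [-16.48645069 -13.99457882 127.9       ]
(351, 255) [-20.51009789  24.00174242 137.9       ] [-16.48645069  23.05206248 127.9       ]
```

step_arm(series=[-0.005, 0.0095, 0.1, 0, 1, -0.005, 0.0095, 0.2, 0, 1, -0.005, 0.0095, 0.2, 0, 1, -0.005, 0.0095, 0.22, 0, 1, -0.005, 0.0095, 0.23, 0, 1, -0.005, 0.0095, 0.238, 0, 1, -0.005, 0.0095, 0.238, 0, 1])

```text
t: 6.1
eef_pos: [585.1, -197.3, 50.3]
tcp_rot: [0.001, 0.552, 0.834, 0.0]
ft_force: [0.2, -0.4, 0.3]
finger_gap: 22.7
grip_force: 39.6
```

step_arm(series=[0, 0, 0.008, 0, 1, 0, 0, 0.013, 0, 1, 0, 0, 0.018, 0, 1, 0, 0, 0.022, 0, 1, 0, 0, 0.022, 0, 1, 0, 0, 0.022, 0, 1])

```text
t: 6.7
eef_pos: [584.5, -197.2, 40.5]
tcp_rot: [-0.0, 0.552, 0.834, -0.0]
ft_force: [0.6, -0.6, -0.4]
finger_gap: 22.6
grip_force: 39.7
```

Run:
```python
from h import *
go([584,-196,40],0.40,np.pi/2)
im=ctrl.camera("wrist");sd=ctrl.camera("side")
a=im[120:420,180:480];b=cv2.resize(sd[140:215,320:420],(400,300),interpolation=cv2.INTER_CUBIC)
save("w3",np.hstack([a,b]))
```

```text
t 6.7 pos [ 584.5 -197.2   40.5] tilt z [-0.  0. -1.] yang 0.401 q6 -0.91 | frac [0.0031 0.0001 0.0011] turn 0.0003 deg -0.1 gap 22.6
```

View pics/w3.png

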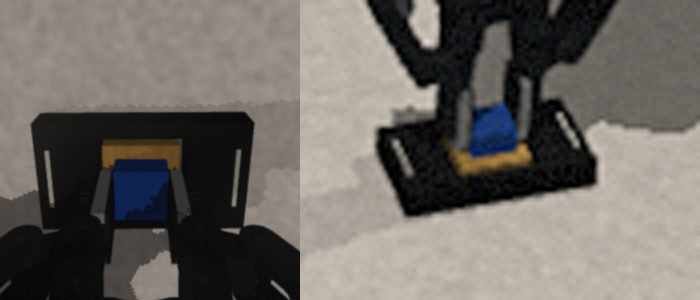

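The base sits inside the recess: brass is flush in both views (left 143,150; right 490,160). I'll release, lift and turn 90° for the carrier grip.

step_arm(series=[0, 0, 0, 0, -1, 0, 0, 0, 0, -1, 0, 0, 0, 0, -1, 0, 0, -0.1, 0, -1, 0, 0, -0.2, 0.5, -1, 0, 0, -0.2, 0.5, -1, 0, 0, -0.2, 0.5, -1, 0, 0, -0.2, 0.5, -1, 0, 0, -0.2, 0.5, -1, 0, 0, -0.2, 0.5, -1, 0, 0, -0.2, 0.5, -1, 0, 0, -0.2, 0.5, -1, 0, 0, -0.2, 0.5, -1, 0, 0, -0.2, 0.5, -1, 0, 0, -0.2, 0.5, -1, 0, 0, -0.2, 0.5, -1])

```text
t: 8.4
eef_pos: [584.5, -197.1, 120.5]
tcp_rot: [0.0, 0.98, 0.199, 0.0]
ft_force: [0.8, 0.1, -0.6]
finger_gap: 85.4
grip_force: 0.0
```

Run:
```python
from h import *
im=ctrl.camera("wrist");i=ctrl.camera_info("wrist")
for t,B in(("carrier",CAR),):
  for d in ctrl.cut_out("wrist",t):
    print(d["confidence"],d["location"],d["region"].sum(),fit([(i,d["region"])],[CAR[0],box(-12,12,-12,12,16,30)],(584,-196,(.3,.5))))
go([584,-196.5,25],0.40+np.pi/2)
save("w4",im)
```

```text
0.62 [311.7, 213.7] 8815 ([np.float64(583.289167433814), np.float64(-194.86302079114557), np.float64(0.40865354616540756)], np.float64(0.7592672600017282))
t 8.5 pos [ 584.5 -197.1  120.5] tilt z [ 0. -0. -1.] yang -1.168 q6 0.66 | frac [-0.0005 -0.0019  0.2389] turn 0.0008 deg -0.2 gap 85.1
```

View pics/w4.png

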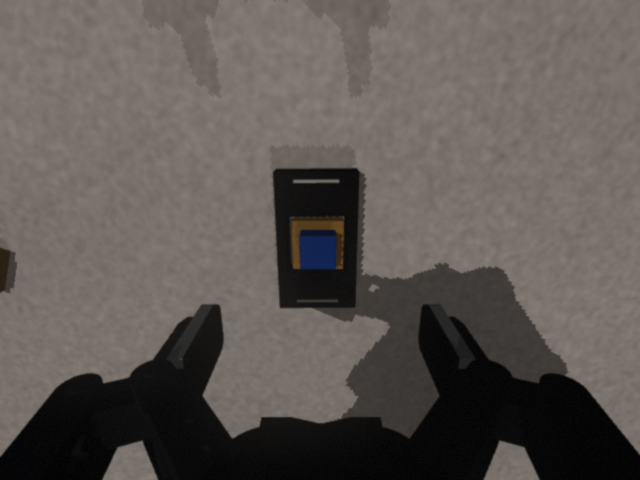

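The mount lies square in the recess, at (318,245); carrier centre is about (317,238), between the open fingers. I'll descend and grip.

step_arm(series=[0, -0.004, 0.12, 0, -1, 0, -0.004, 0.22, 0, -1, 0, -0.004, 0.236, 0, -1, 0, -0.004, 0.236, 0, -1, 0, -0.004, 0.236, 0, 1, 0, -0.004, 0.236, 0, 1, 0, -0.004, 0.236, 0, 1, 0, -0.004, 0.236, 0, 1, 0, -0.004, 0.236, 0, 1, 0, -0.004, 0, 0, 1, 0, -0.004, -0.1, 0, 1, 0, -0.004, -0.2, 0, 1, 0, -0.004, -0.25, 0, 1, 0, -0.004, -0.25, 0, 1, 0, -0.004, -0.25, 0, 1], force=50)

```text
t: 10.0
eef_pos: [584.4, -195.9, 222.7]
tcp_rot: [0.001, 0.98, 0.199, 0.002]
ft_force: [0.3, -0.6, -2.4]
finger_gap: 53.8
grip_force: 54.7
```

Run:
```python
from h import *
go([629,224,230],-0.27+np.pi/2)
im=ctrl.camera("side");i=ctrl.camera_info("side")
B=[b for b in BED]
for d in ctrl.cut_out("side","stage_bed"):
    if abs(d["location"][0]-311)<20: print(fit([(i,d["region"])],BED,(581,237,(-.3,-.2))))
hsv=cv2.cvtColor(im,cv2.COLOR_RGB2HSV);o=cv2.inRange(hsv,(3,150,80),(16,255,255))
n,l,st,ce=cv2.connectedComponentsWithStats(o);print(st[1:][st[1:,4]>40],ce[1:][st[1:,4]>40])
```

```text
t 10.0 pos [ 584.4 -195.9  222.7] tilt z [ 0.004 -0.002 -1.   ] yang -1.17 q6 0.66 | frac [ 0.5127 -0.9228 -0.0199] turn 0.2137 deg -38.5 gap 53.8
([np.float64(580.5085347630609), np.float64(237.17291940112318), np.float64(-0.3081237188740607)], np.float64(0.9511278195488722))
[[417 256  16  11 144]
 [336 327  17  25 157]
 [442 328   8  17  74]
 [272 444  22  36 322]] [[424.82638889 260.97916667]
 [343.8343949  339.40764331]
 [445.33783784 335.89189189]
 [282.6242236  462.23913043]]
```

step_arm(series=[0.03, -0.1, 0, 0.03, 1, 0.3, -0.98, 0, 0.22, 1, 0.3, -0.98, 0, 0.22, 1, 0.3, -0.98, 0, 0.22, 1, 0.3, -0.98, 0, 0.22, 1, 0.3, -0.98, 0, 0.22, 1, 0.3, -0.98, 0, 0.22, 1, 0.3, -0.98, 0, 0.22, 1, 0.3, -0.98, 0, 0.22, 1, 0.3, -0.98, 0, 0.22, 1, 0.3, -0.98, 0, 0.22, 1, 0.3, -0.98, 0, 0.22, 1])

```text
t: 11.3
eef_pos: [540.9, 211.0, 219.2]
tcp_rot: [0.001, 0.989, -0.145, -0.001]
ft_force: [0.5, -0.1, -2.3]
finger_gap: 53.8
grip_force: 54.8
```

Run:
```python
from h import *
go([537.5,250,200],-0.29+np.pi/2)
```

```text
t 11.3 pos [540.9 211.  219.2] tilt z [-0.002 -0.001 -1.   ] yang -1.862 q6 2.04 | frac [-0.036  -0.0909  0.0479] turn -0.0004 deg 0.1 gap 53.8
```

step_arm(series=[-0.036, -0.09, 0.046, 0, 1, -0.036, -0.09, 0.046, 0, 1, -0.036, -0.09, 0.046, 0, 1])

```text
t: 11.6
eef_pos: [537.6, 249.8, 201.1]
tcp_rot: [0.001, 0.989, -0.145, -0.001]
ft_force: [0.2, 0.0, -1.2]
finger_gap: 54.0
grip_force: 54.9
```

Run:
```python
from h import *
im=ctrl.camera("wrist");i=ctrl.camera_info("wrist")
for d in ctrl.cut_out("wrist","stage_bed"):
    print(d["confidence"],d["location"],d["region"].sum(),fit([(i,d["region"])],BED,(580,237,(-.35,-.25))))
go([580.5,237,200],-0.29+np.pi/2)
save("w5",im)
```

```text
0.9 [317.8, 91.8] 11433 ([np.float64(580.6924689517668), np.float64(238.03340202827923), np.float64(-0.3035504985429094)], np.float64(0.9692268565615463))
0.65 [409.0, 269.7] 2352 ([np.float64(580.0), np.float64(237.0), np.float64(-0.35)], np.float64(-0.0))
0.62 [45.4, 108.2] 11134 ([np.float64(580.0), np.float64(237.0), np.float64(-0.35)], np.float64(-0.0))
t 11.7 pos [538.3 249.5 202.3] tilt z [ 0. -0. -1.] yang -1.862 q6 2.11 | frac [ 0.11   -0.0004  0.0059] turn -0.0005 deg 0.1 gap 53.8
```

View pics/w5.png

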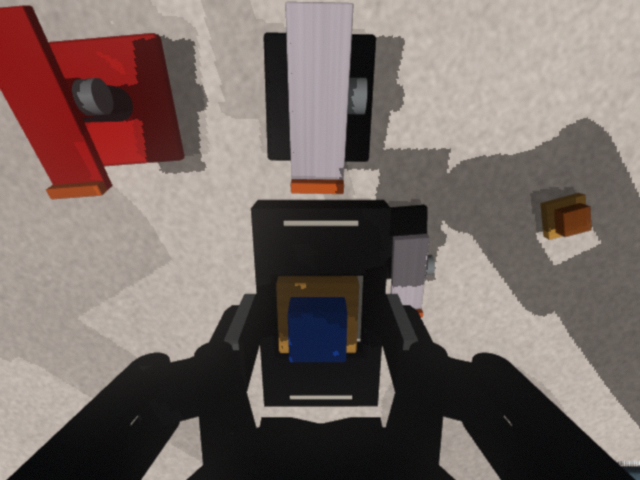

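The larger stage's bed is straight ahead (lip at 317,186, bed end at 320,5). The carrier is level in the grip, its front edge at row about 204, and the mount is seated. The small stage is at (410,265) and the red one at (80,100), both clear.

Run:
```python
from h import *
np.set_printoptions(precision=1,suppress=True)
im=cv2.imread("pics/w5.png")[:,:,::-1].astype(int);K=np.array(ctrl.camera_info("wrist")["mtx"])
c=im[195:225,270].mean(1);print(c.astype(int));print(im[395:412,280].mean(1).astype(int))
for r,z in((201,26),(208,10),(404,10)):print(r,tray(K,(320,r),z))
for cc in((252,208),(390,208),(264,404),(380,404)):print(tray(K,cc,10))
u=np.array([np.cos(-.303),np.sin(-.303)]);o=np.array([580.7,238.0])
for a,z in((50,150),):
    go([*(o+u*a),z],-.303+np.pi/2)
```

```text
[178 176 176 163 124  63  33  31  31  31  32  30  31  33  37  34  36  37
  36  37  37  35  35  35  36  36  35  35  34  33]
[ 24  24  24  23  24  24  25  24  25  25  42 100 165 180 179 178 181]
201 [49.6 -0.7 26. ]
208 [50.5 -0.7 10. ]
404 [-45.4  -0.7  10. ]
[ 50.5 -27.   10. ]
[50.5 26.4 10. ]
[-45.4 -27.4  10. ]
[-45.4  27.8  10. ]
t 11.7 pos [538.3 249.5 202.3] tilt z [ 0. -0. -1.] yang -1.862 q6 2.11 | frac [ 0.2 -0.   0.1] turn 0.0036 deg -0.7 gap 53.8
```

step_arm(series=[0.1, -0.0015, 0.03, 0.0036, 1, 0.2, -0.0015, 0.06, 0.0036, 1, 0.23, -0.0015, 0.1, 0.0036, 1, 0.23, -0.0015, 0.13, 0.0036, 1, 0.23, -0.0015, 0.14, 0.0036, 1, 0.23, -0.0015, 0.14, 0.0036, 1, 0.23, -0.0015, 0.14, 0.0036, 1], force=20)

```text
t: 12.4
eef_pos: [625.8, 225.3, 147.0]
tcp_rot: [-0.0, 0.989, -0.15, 0.0]
ft_force: [0.6, 0.5, -1.5]
finger_gap: 54.5
grip_force: 54.9
```

Run:
```python
from h import *
u=np.array([np.cos(-.303),np.sin(-.303)]);o=np.array([580.7,238.0])
go([*(o+u*48),145],-.303+np.pi/2)
```

```text
t 12.4 pos [625.8 225.3 147. ] tilt z [ 0.001  0.    -1.   ] yang -1.872 q6 2.05 | frac [0.0028 0.0034 0.005 ] turn 0.0007 deg -0.1 gap 54.5
```

step_arm(series=[0.001, 0.002, 0.01, 0, 1, 0.001, 0.002, 0.02, 0, 1, 0.001, 0.002, 0.026, 0, 1, 0.001, 0.002, 0.03, 0, 1, 0.001, 0.002, 0.034, 0, 1, 0.001, 0.002, 0.034, 0, 1], force=20)

```text
t: 13.0
eef_pos: [626.3, 224.8, 134.3]
tcp_rot: [-0.0, 0.989, -0.15, 0.0]
ft_force: [-7.1, 0.7, 7.7]
finger_gap: 54.0
grip_force: 56.4
```

step_arm(series=[0, 0, 0.005, 0, 1, 0, 0, 0.01, 0, 1, 0, 0, 0.012, 0, 1, 0, 0, 0.012, 0, 1], force=20)

```text
t: 13.4
eef_pos: [625.9, 225.1, 129.4]
tcp_rot: [-0.0, 0.989, -0.15, -0.0]
ft_force: [-6.9, 2.2, 8.1]
finger_gap: 53.9
grip_force: 57.5
```

step_arm(series=[0, 0, 0.005, 0, 1, 0, 0, 0.009, 0, 1, 0, 0, 0.012, 0, 1, 0, 0, 0.015, 0, 1, 0, 0, 0.015, 0, 1])

```text
t: 13.9
eef_pos: [625.9, 225.3, 126.4]
tcp_rot: [-0.0, 0.989, -0.15, -0.001]
ft_force: [-16.3, 0.1, 22.8]
finger_gap: 53.9
grip_force: 59.8
```

Run:
```python
from h import *
im=ctrl.camera("wrist");sd=ctrl.camera("side")
b=cv2.resize(sd[265:365,240:380],(560,400),interpolation=cv2.INTER_CUBIC)
save("w6",b)
```

```text
(no output)
```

View pics/w6.png

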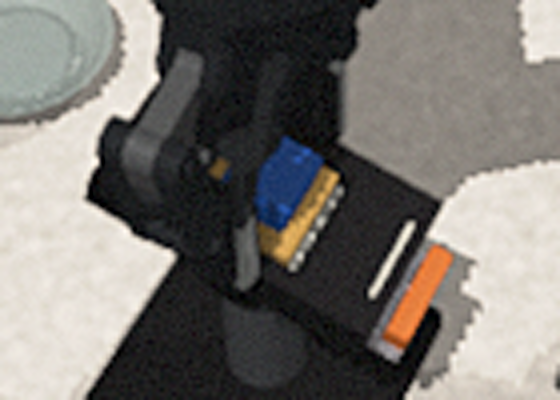

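The carrier lies on the bed with a small gap to the lip (grey strip at 385,345); the mount is in the recess (300,210). Now I'll slide it down to the lip.

step_arm(series=[-0.003, 0, 0, 0, 1, -0.006, 0, 0.001, 0, 1, -0.009, 0, 0.002, 0, 1, -0.012, 0, 0.002, 0, 1, -0.012, 0, 0.002, 0, 1])

```text
t: 14.5
eef_pos: [625.6, 225.3, 126.4]
tcp_rot: [-0.0, 0.989, -0.15, 0.005]
ft_force: [-1.0, -2.6, 14.4]
finger_gap: 54.1
grip_force: 58.9
```

step_arm(series=[-0.004, 0, -0.001, 0, 1, -0.008, 0, -0.002, 0, 1, -0.012, 0, -0.003, 0, 1, -0.015, 0, -0.003, 0, 1, -0.015, 0, -0.003, 0, 1])

```text
t: 15.0
eef_pos: [622.6, 226.2, 126.0]
tcp_rot: [-0.001, 0.989, -0.15, 0.009]
ft_force: [15.4, -3.0, -2.1]
finger_gap: 53.8
grip_force: 57.0
```

step_arm(series=[-0.004, 0, 0, 0, 1, -0.004, 0, 0, 0, -1, -0.004, 0, 0, 0, -1, -0.004, 0, 0, 0, -1, 0.01, 0, -0.1, 0, -1, 0.01, 0, -0.2, 0, -1, 0.01, 0, -0.2, 0, -1, 0.01, 0, -0.2, 0, -1])

```text
t: 15.8
eef_pos: [620.0, 226.5, 203.1]
tcp_rot: [-0.0, 0.989, -0.15, 0.001]
ft_force: [0.4, -0.9, -0.9]
finger_gap: 85.3
grip_force: 0.0
```

Run:
```python
from h import *
im=ctrl.camera("wrist");i=ctrl.camera_info("wrist");sd=ctrl.camera("side");si=ctrl.camera_info("side")
T=lambda b:b@TL.T+[0,0,85]
CB=[T(box(0,100,-28,28,0,16)),T(box(38,62,-12,12,16,30))]
for c,ii in(("wrist",i),("side",si)):
  L=ctrl.cut_out(c,"carrier")
  for d in L[:2]:
    f=fit([(ii,d["region"])],[CB[0]],(581,237,(-.35,-.25)));print(c,d["confidence"],d["location"],d["region"].sum(),f)
u=np.array([np.cos(-.303),np.sin(-.303)]);o=np.array([580.7,238.0])
go([*(o+u*48),145],-.303+np.pi/2)
a=cv2.resize(im[100:480,180:460],(442,600));b=cv2.resize(sd[270:365,260:370],(358,310),interpolation=cv2.INTER_CUBIC)
b=np.vstack([b,np.zeros((290,358,3),np.uint8)])
save("w7",np.hstack([a,b]))
```

```text
wrist 0.96 [317.2, 213.0] 9000 ([np.float64(579.6151650220559), np.float64(238.42794746748535), np.float64(-0.3014457580064216)], np.float64(0.72))
side 0.84 [318.2, 319.0] 2259 ([np.float64(580.7532556067129), np.float64(237.85725274864927), np.float64(-0.316054958277806)], np.float64(0.6255884796455276))
t 16.0 pos [618.5 226.  199.8] tilt z [-0.004 -0.001 -1.   ] yang -1.872 q6 2.05 | frac [ 0.0212 -0.0006  0.137 ] turn 0.0006 deg -0.1 gap 85.5
```

View pics/w7.png

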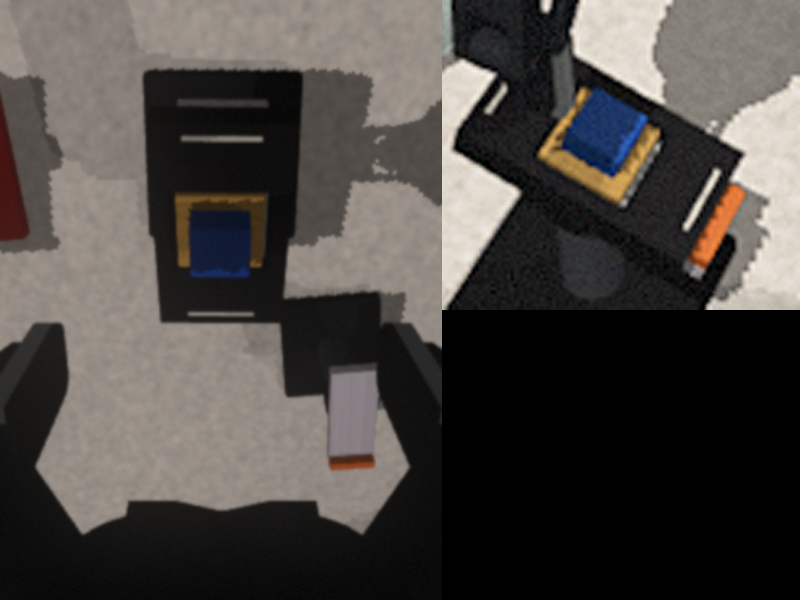

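The carrier lies on the bed (white lines at 222,138 and 220,314) with its lower end at the orange lip, and the bed's end strip shows just beyond it at (222,103). I'll check centring numerically before pressing.

```bash
cat > chk.py <<'E'
from h import *
T=lambda b:b@TL.T+[0,0,85]
def chk(cams=("wrist","side","scene")):
  CB=[T(box(0,100,-28,28,0,16)),T(box(38,62,-12,12,16,30))];tot=[]
  for c in cams:
    im=ctrl.camera(c);ii=ctrl.camera_info(c)
    L=[d for d in ctrl.cut_out(c,"carrier") if d["confidence"]>.4];B=ctrl.cut_out(c,"blue_mount")
    if not L or not B: print(c,"missing",len(L),len(B));continue
    r=L[0]["region"]|B[0]["region"]
    f=fit([(ii,r)],CB,(581,237,(-.35,-.25)));tot.append((ii,r));print(c,np.round(f[0],2),round(f[1],3))
    b=cv2.inRange(cv2.cvtColor(im,cv2.COLOR_RGB2HSV),(100,120,30),(130,255,255));n,l,st,ce=cv2.connectedComponentsWithStats(b)
    k=1+st[1:,4].argmax()
    u=np.array([np.cos(f[0][2]),np.sin(f[0][2])])
    g=fit([(ii,l==k)],[T(box(-12,12,-12,12,16,30))],(628,223,(-.35,-.25)));e=np.array(g[0][:2])-[580.7,238.0];U=np.array([.954,-.298])
    print("  block in bed x,y",e@U/np.cos(np.radians(15))-0,e@[.298,.954],g[1])
E
python3 -c "
from chk import *
chk()"
```

```text
wrist [ 5.8064e+02  2.3815e+02 -3.0000e-01] 0.984
  block in bed x,y 44.834665492719786 0.7584868647889689 0.9790382244143033
side [ 5.8072e+02  2.3862e+02 -3.2000e-01] 0.808
  block in bed x,y 55.56553188511813 -7.77816334494264 0.9282511210762332
scene [ 5.8178e+02  2.3723e+02 -2.6000e-01] 0.964
  block in bed x,y 41.722606188551595 -11.87441018888145 0.7942583732057417
```

Carrier fit (580.6, 238.2, −0.300) matches the bed (580.7, 238.0, −0.303), so it is centred, square and at the lip. Next, with fingers shut, I'll press the block down.

step_arm(series=[0.002, 0, 0, 0, 1, 0.002, 0, 0, 0, 1, 0.002, 0, 0, 0, 1, 0.002, 0, 0, 0, 1, 0.002, 0, 0.06, 0, 1, 0.002, 0, 0.1, 0, 1, 0.002, 0, 0.11, 0, 1, 0.002, 0, 0.115, 0, 1, 0.002, 0, 0.12, 0, 1, 0.002, 0, 0.12, 0, 1])

```text
t: 17.45
eef_pos: [620.9, 225.9, 154.7]
tcp_rot: [-0.0, 0.989, -0.15, 0.0]
ft_force: [0.4, 0.4, 0.3]
finger_gap: 0.1
grip_force: 0.0
```

step_arm(series=[0, 0, 0.004, 0, 1, 0, 0, 0.008, 0, 1, 0, 0, 0.011, 0, 1, 0, 0, 0.014, 0, 1, 0, 0, 0.014, 0, 1])

```text
t: 17.95
eef_pos: [621.0, 226.0, 150.7]
tcp_rot: [-0.0, 0.989, -0.15, 0.0]
ft_force: [-4.1, -0.6, 8.8]
finger_gap: 0.1
grip_force: 4.8
```

step_arm(series=[0, 0, 0.004, 0, 1, 0, 0, 0.008, 0, 1, 0, 0, 0.008, 0, 1, 0, 0, 0.008, 0, 1])

```text
t: 18.35
eef_pos: [621.3, 226.0, 150.4]
tcp_rot: [0.0, 0.989, -0.15, 0.001]
ft_force: [-12.2, -3.1, 22.0]
finger_gap: 0.2
grip_force: 11.7
```

step_arm(series=[0, 0, -0.02, 0, 1, 0, 0, -0.12, 0, 1, -0.05, 0, -0.15, 0, 1, -0.05, 0, -0.15, 0, 1, -0.05, 0, -0.15, 0, 1])

```text
t: 18.85
eef_pos: [601.3, 231.8, 204.8]
tcp_rot: [0.0, 0.989, -0.15, -0.0]
ft_force: [-0.2, -0.8, -0.4]
finger_gap: 0.2
grip_force: 0.0
```

```bash
sed -i 's/T(box(-12,12,-12,12,16,30))\]/T(box(38,62,-12,12,16,30))]/;s/(628,223,(-.35/(581,238,(-.35/' chk.py
python3 - <<'E'
from chk import *
chk(("wrist","scene"))
im=ctrl.camera("wrist");sd=ctrl.camera("side")
a=cv2.resize(im[60:360,220:420],(400,600));b=cv2.resize(sd[270:365,260:370],(400,345),interpolation=cv2.INTER_CUBIC)
save("w8",np.hstack([a,np.vstack([b,np.zeros((255,400,3),np.uint8)])]))
E
```

```text
wrist missing 0 1
scene missing 0 1
```

View pics/w8.png

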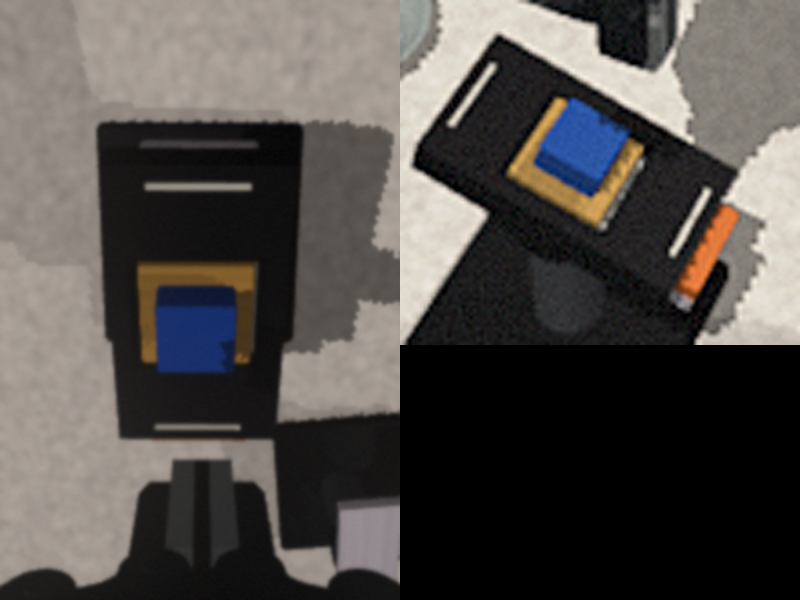

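The mount is flush and the carrier lies flat, its lower end right at the lip (orange line at 197,437 left; 710,250 right). One more numerical check.

```bash
python3 -c "
from chk import *
chk(('wrist','scene','wrist','side'))
u=np.array([np.cos(-.303),np.sin(-.303)]);o=np.array([580.7,238.0])
go([*(o+u*108),170],-.303+np.pi/2)"
```

```text
wrist [ 5.8043e+02  2.3828e+02 -3.0000e-01] 0.971
  block in bed x,y 0.256792474603526 -0.21474212469278403 0.8870967741935484
scene [ 5.8266e+02  2.3956e+02 -2.8000e-01] 0.924
  block in bed x,y -0.5295645555283706 -5.128503861377428 0.7837837837837838
wrist [ 5.8047e+02  2.3899e+02 -3.1000e-01] 0.97
  block in bed x,y 0.0924462475421958 2.097285958913221 0.884010840108401
side [ 5.8125e+02  2.3749e+02 -3.1000e-01] 0.923
  block in bed x,y 1.6394520676090802 -1.3182047612929668 0.8736616702355461
t 19.85 pos [601.4 231.8 205.3] tilt z [-0. -0. -1.] yang -1.872 q6 2.06 | frac [0.216  0.001  0.0883] turn 0.0005 deg -0.1 gap -0.3
```

All within about 1 mm. A gentle push on the upper end face will make sure it is in contact with the lip.

step_arm(series=[0.125, 0, 0, 0, 1, 0.236, 0, 0, 0, 1, 0.236, 0, 0, 0, 1, 0.236, 0, 0.1, 0, 1, 0.236, 0, 0.165, 0, 1, 0.236, 0, 0.165, 0, 1, 0.23, 0, 0.165, 0, 1, 0.222, 0, 0.165, 0, 1, 0.217, 0, 0.165, 0, 1, 0.217, 0, 0.165, 0, 1])

```text
t: 20.85
eef_pos: [684.7, 206.4, 141.2]
tcp_rot: [-0.0, 0.989, -0.15, 0.001]
ft_force: [-0.3, -0.3, 0.2]
finger_gap: 0.3
grip_force: 0.0
```

step_arm(series=[-0.004, 0, 0, 0, 1, -0.008, 0, 0, 0, 1, -0.012, 0, 0, 0, 1, -0.012, 0, 0, 0, 1])

```text
t: 21.25
eef_pos: [680.4, 207.3, 139.8]
tcp_rot: [-0.0, 0.989, -0.15, 0.001]
ft_force: [3.1, -1.3, -0.6]
finger_gap: 0.3
grip_force: 1.4
```

step_arm(series=[-0.004, 0, 0, 0, 1, -0.008, 0, 0, 0, 1, -0.01, 0, 0, 0, 1, -0.01, 0, 0, 0, 1])

```text
t: 21.65
eef_pos: [679.3, 207.7, 142.0]
tcp_rot: [-0.0, 0.989, -0.15, 0.005]
ft_force: [8.4, -3.4, 1.6]
finger_gap: -0.1
grip_force: 4.8
```

The carrier is firm against the lip. I'll back off, rise and recheck.

step_arm(series=[0.02, 0, 0, 0, 1, 0.04, 0, 0, 0, 1, 0.04, 0, -0.1, 0, 1, 0.04, 0, -0.2, 0, 1, -0.15, 0, -0.25, 0, 1, -0.2, 0, -0.25, 0, 1, -0.2, 0, -0.25, 0, 1, -0.2, 0, -0.25, 0, 1])

```text
t: 22.45
eef_pos: [598.7, 232.8, 239.0]
tcp_rot: [0.0, 0.989, -0.15, -0.001]
ft_force: [0.1, 0.3, -0.4]
finger_gap: -0.1
grip_force: 0.0
```

```bash
python3 -c "
from chk import *
chk(('wrist','wrist','side'))
im=ctrl.camera('wrist');sd=ctrl.camera('side')
a=cv2.resize(im[60:360,220:420],(400,600));b=cv2.resize(sd[270:365,260:370],(400,345),interpolation=cv2.INTER_CUBIC)
save('w9',np.hstack([a,np.vstack([b,np.zeros((255,400,3),np.uint8)])]))"
```

```text
wrist [ 5.8158e+02  2.3794e+02 -3.0000e-01] 0.973
  block in bed x,y 0.6343658144651768 -0.1814895120651265 0.8710359408033826
wrist [ 5.8084e+02  2.3863e+02 -3.0000e-01] 0.975
  block in bed x,y -0.49151778300402554 -0.17314082298570294 0.8668555240793201
side [ 5.8120e+02  2.3765e+02 -3.1000e-01] 0.948
  block in bed x,y 0.4346431332824839 -2.6729418410473906 0.8843683083511777
```

View pics/w9.png

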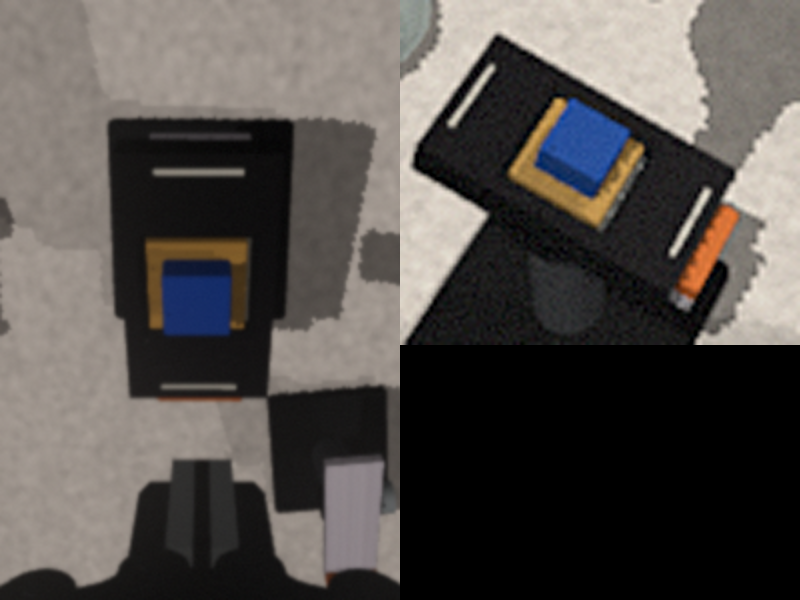

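The carrier (columns 130–268) is centred on the lip (160–240), square and touching it. The mount is flush and the robot is clear, so I'm handing in.

```bash
python3 -c "
from cell import ctrl
print(ctrl.finish_job())"
```

```text
the job is handed in; nothing more can be done
None
```

The job is handed in at about 23 s of the 61 s: the carrier lies flat, centred and square on the larger non-red stage, against its lip, and the blue mount is pressed flush. I seated the mount while the carrier was still on the table, then pressed it again on the bed; the amber mount, jar and dish were not touched.

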